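Pack the gel casting stand snug with spacer plates and lower its hold-down bail

ROBOT

A 6-joint arm with a two-finger parallel gripper is mounted at the origin on a cart in front of the work surface, level with it; the furniture and walls round the work are solid. World frame = base frame: x ahead of the robot, y to its left, z up, the work surface at z = 0. Lengths are in m, angles in rad, forces in N, time in s.
With the tool pointing down it reaches from about 0.3 to 0.775 m from the base axis. Payload 14.6 kg.
Tool frame: the origin (TCP) lies midway between the tips of the shut fingers; the grasp point (between the pads) lies 19 mm behind it; z points along the fingers, y is the direction in which the jaws open and shut (so a half turn about z gives the same grasp; the last joint's range is limited). The gripper opens to 94 mm and grips with 3 to 60 N. Pads are 16 mm wide; open, the fingers measure 119 mm over their backs; the gripper's body (75 mm by 177 mm) begins 78 mm behind the grasp point.
Start: joints at [-1.201, 0.3, 1.521, -0, 1.321, -0.067], TCP at [0.233, -0.498, 0.205] pointing down, gripper open.
Joint ranges: [-3.03, 3.03], [-0.79, 2.21], [0.23, 2.52], [-1.04, 4.18], [0, 3.07], [-2.55, 2.55]. Speed limits (rad/s): [2.22, 2.22, 2.57, 3.14, 3.14, 3.14].

INTERFACE

Orientations are given as [roll, pitch, yaw] about the fixed x, y, z axes, in that order (R = Rz(yaw) Ry(pitch) Rx(roll)).
In Python, from station import readout, imaging, job gives the robot as it stands.
- The arm moves only by the tool arm_command, never from a script. Its argument "increments" is a list of rows, each an object with "gripper": the opening, from 0 (shut) to 1 (fully open); "slide": the shift along the world's x, y, z in m, a list of three; "yaw": the turn about the world's z in rad. A call has 1 to 8 rows; each row is the pose to reach, as a shift and turn from the pose commanded when the call began; what a row does not reach only later rows make up. A row lasts 1/8 s, in which the tool goes at most 62.5 mm and 10.7 degrees, less where a joint would pass 70% of its speed; a pose out of reach is approached as far as the arm can. A call with a gripper value outside its range is refused whole. The fingers move at their own pace and stop on an object; "grip_force" is the grip in N (left out, the last holds). Time passes only in rows, so rows that repeat a pose let the fingers close. It gives the time, the measured TCP pose, the force and the opening at its end, in the units of the state.
- readout.get_obs(): the state, without advancing time (a new reading comes with each control period).
- imaging.camera(name): name is "scene" or "top" or "wrist"; returns a dict with "color" (420x560x3 uint8, red, green, blue), "mtx" (3x3 intrinsics, pixels), "D" ([k1, k2, p1, p2, k3] as OpenCV has them; the pictures are not rectified), "rvec" (rotation vector, rad) and "tvec" (3), from world to camera coordinates, as OpenCV has them. Camera axes: x right, y down, z forward; pixel columns grow to the right and rows downward; lengths in m; the calibration is good to about 2 mm. A picture is of the moment at which its call begins. There is no depth.
- job.hand_in(): hands the job in, once; it reports no verdict.
The state is a dict: "time_s": time; "qpos": joint angles; "joint_vel": joint speeds; "tau": joint torques, N m; "ee_pos": TCP position; "eef_rot": TCP orientation; "force": force on the tool from outside, world axes, zero at the start; "moment": the same for the moment, N m; "grip_width": finger opening in m.
Only numpy, scipy, OpenCV 4.12 (cv2) and the standard library are available. Lean on these libraries where they do the work, as an engineer would, in place of code of your own. Each camera call takes 0.05 s, during which the arm holds its last target. There are 200 camera calls.

TASK

The gel casting stand holds only three glass cassettes, so fill the empty space behind them with spacer plates from the drying rack until the pack is snug, that is, until the plates themselves keep the spring-loaded pressure plate pushed back off its stop. Every plate used must stand upright right down on the floor of the stand, and the plates that are not needed must stand in the rack. Then swing the raised wire hold-down bail forward and all the way down over the snug pack; do not shove the other things on the bench about.

Things in the scene. Friction and masses are not known exactly. Their poses are not given: they have to be found in the camera images.
- stand: Gel casting stand, fixed: grey base 164 x 124 x 12 mm, grey front plate towards the robot (top at z = 88 mm), clear side plates (inner faces y = +-49 mm, top z = 88 mm), open above. Origin on the bench under its middle; x from front plate to back, away from the robot, y left, z up. Floor at z = 12 mm; rear hinge ears reach z = 106 mm.
- pack_back (a point): Where the space to fill begins: on the stand's floor, in the middle of the back face of the three glass cassettes. They stand against the front plate as one fixed block 90 mm wide, from x = -70 to -31 mm in the stand's frame, top at z = 90 mm. Axes as the stand's. From here to the pressure plate the space is 4 to 22 mm, different each time.
- press_face (a point): Middle of the flat face of the steel pressure plate (towards the cassettes), at z = 50 mm; moves with it. Flat face 86 mm wide, z = 14 to 69 mm; above, the plate is bent back away from the cassettes as a lead-in lip, 35 degrees from vertical, 14 mm back, up to z = 90 mm. Slippery (friction about 0.2). It hangs on a cross-bar clamped at another place each time.
- pressure_plate (a joint): Slide of the pressure plate along the stand's x, m: 0 = at rest on its front stop, grows as the pack pushes it back, end at 0.012. Springs press it towards the cassettes with 4 N at 0 and 8 N at 0.012; a spacer plate that pushes it back meets 5 to 20 N on its way down. A pack may drag while a plate is held and still be loose by 1 or 2 mm when let go: the plate then reads 0 again.
- bail (a joint): Hinge of the wire hold-down bail, rad: 0 = fully down over the pack, grows as raised, end 1.85; starts at 1.4 to 1.75. Friction holds it where it is left (1 to 3 N at the handle move it). Hinge axis along the stand's y at x = +66, z = 98 mm in the stand's frame. Its arms run 36 mm either side of the middle, beside the plates' tabs, and end just above their shoulders.
- bail_handle (a point): Middle of the bail's raised handle, a round steel wire 9 mm thick and 36 mm long along the stand's y; 140 mm from the hinge along the arms and 30 mm off them. Bail down: at x = -74, z = 128 mm in the stand's frame; raised: up to 0.24 m above the bench, behind the pressure plate.
- rack: Drying rack for plates, fixed: grey base 150 x 104 x 10 mm with steel pegs, tops 66 mm above the bench, that form four slots at x = -48, -16, +16, +48 mm. Origin on the bench under its middle; x across the slots, z up. A plate stands on z = 10 mm, its faces towards +-x.
- spacer_1: White plastic spacer plate, at first in the rack's slot at x = -48 mm. 10 mm thick (x), 90 mm wide (y); shoulders 80 mm up, and in the middle a ribbed tab 36 mm wide from 80 to 124 mm up. Lower edges rounded 2 mm; 0.11 kg. Origin mid lower edge, z up. In the stand the plates stand face to face: hold the tab by its two narrow edges (across the 36 mm).
- spacer_2: Spacer plate like spacer_1, at first in the rack's slot at x = -16 mm. Same size, axes.
- spacer_3: Spacer plate like spacer_1, at first in the rack's slot at x = 16 mm. Same size, axes.
- spacer_4: Spacer plate like spacer_1, at first in the rack's slot at x = 48 mm. Same size, axes.
- timer: White lab timer, 60 x 70 x 22 mm; a bystander. Origin under its middle.
- marker: Felt marker 133 mm long, lying; a bystander. Origin under its middle.
- beaker_small: Glass beaker 57 mm wide, 68 mm high; a bystander. Origin under its middle.
- beaker_large: Glass beaker 73 mm wide, 92 mm high; a bystander. Origin under its middle.
- cup: Specimen cup with screw lid, 64 mm wide, 71 mm high; a bystander. Origin under its middle.
- slide_box: Closed grey slide box, 79 x 95 x 33 mm; a bystander. Origin under its middle.
- forceps: Steel forceps 133 mm long, lying; a bystander. Origin under its middle.

How it is judged:
On the way:
1. With the bail still raised and nothing held, the pressure plate stays pushed back and every spacer plate stands in the stand (within 6 mm of its floor) or in the rack (value of joint pressure_plate above 0.00015 m and ((z of spacer_1 in the frame of stand between 0.009 and 0.018 m and x of spacer_1 in the frame of stand between -0.031 and 0.014 m and y of spacer_1 in the frame of stand between -0.008 and 0.008 m and angle between spacer_1's own z axis and vertical below 0.06 rad) or (z of spacer_1 in the frame of rack between 0.006 and 0.016 m and x of spacer_1 in the frame of rack between -0.06 and 0.06 m and y of spacer_1 in the frame of rack between -0.012 and 0.012 m and angle between spacer_1's own z axis and vertical below 0.12 rad)) and ((z of spacer_2 in the frame of stand between 0.009 and 0.018 m and x of spacer_2 in the frame of stand between -0.031 and 0.014 m and y of spacer_2 in the frame of stand between -0.008 and 0.008 m and angle between spacer_2's own z axis and vertical below 0.06 rad) or (z of spacer_2 in the frame of rack between 0.006 and 0.016 m and x of spacer_2 in the frame of rack between -0.06 and 0.06 m and y of spacer_2 in the frame of rack between -0.012 and 0.012 m and angle between spacer_2's own z axis and vertical below 0.12 rad)) and ((z of spacer_3 in the frame of stand between 0.009 and 0.018 m and x of spacer_3 in the frame of stand between -0.031 and 0.014 m and y of spacer_3 in the frame of stand between -0.008 and 0.008 m and angle between spacer_3's own z axis and vertical below 0.06 rad) or (z of spacer_3 in the frame of rack between 0.006 and 0.016 m and x of spacer_3 in the frame of rack between -0.06 and 0.06 m and y of spacer_3 in the frame of rack between -0.012 and 0.012 m and angle between spacer_3's own z axis and vertical below 0.12 rad)) and ((z of spacer_4 in the frame of stand between 0.009 and 0.018 m and x of spacer_4 in the frame of stand between -0.031 and 0.014 m and y of spacer_4 in the frame of stand between -0.008 and 0.008 m and angle between spacer_4's own z axis and vertical below 0.06 rad) or (z of spacer_4 in the frame of rack between 0.006 and 0.016 m and x of spacer_4 in the frame of rack between -0.06 and 0.06 m and y of spacer_4 in the frame of rack between -0.012 and 0.012 m and angle between spacer_4's own z axis and vertical below 0.12 rad)) and value of joint bail above 1 rad and contact force between the fingers and anything else below 0.5 N), for 0.2 s.
At the end, for the whole second after the job is handed in: Pressure plate pushed back off its stop (by over 0.15 mm); every spacer plate at rest, either behind the cassettes (within 2.5 mm of the floor, 8 mm of the middle line, 0.06 rad of upright) or standing in the rack; bail below 0.08 rad (value of joint pressure_plate above 0.00015 m and ((z of spacer_1 in the frame of stand between 0.009 and 0.0145 m and x of spacer_1 in the frame of stand between -0.031 and 0.014 m and y of spacer_1 in the frame of stand between -0.008 and 0.008 m and angle between spacer_1's own z axis and vertical below 0.06 rad) or (z of spacer_1 in the frame of rack between 0.006 and 0.016 m and x of spacer_1 in the frame of rack between -0.06 and 0.06 m and y of spacer_1 in the frame of rack between -0.012 and 0.012 m and angle between spacer_1's own z axis and vertical below 0.12 rad)) and ((z of spacer_2 in the frame of stand between 0.009 and 0.0145 m and x of spacer_2 in the frame of stand between -0.031 and 0.014 m and y of spacer_2 in the frame of stand between -0.008 and 0.008 m and angle between spacer_2's own z axis and vertical below 0.06 rad) or (z of spacer_2 in the frame of rack between 0.006 and 0.016 m and x of spacer_2 in the frame of rack between -0.06 and 0.06 m and y of spacer_2 in the frame of rack between -0.012 and 0.012 m and angle between spacer_2's own z axis and vertical below 0.12 rad)) and ((z of spacer_3 in the frame of stand between 0.009 and 0.0145 m and x of spacer_3 in the frame of stand between -0.031 and 0.014 m and y of spacer_3 in the frame of stand between -0.008 and 0.008 m and angle between spacer_3's own z axis and vertical below 0.06 rad) or (z of spacer_3 in the frame of rack between 0.006 and 0.016 m and x of spacer_3 in the frame of rack between -0.06 and 0.06 m and y of spacer_3 in the frame of rack between -0.012 and 0.012 m and angle between spacer_3's own z axis and vertical below 0.12 rad)) and ((z of spacer_4 in the frame of stand between 0.009 and 0.0145 m and x of spacer_4 in the frame of stand between -0.031 and 0.014 m and y of spacer_4 in the frame of stand between -0.008 and 0.008 m and angle between spacer_4's own z axis and vertical below 0.06 rad) or (z of spacer_4 in the frame of rack between 0.006 and 0.016 m and x of spacer_4 in the frame of rack between -0.06 and 0.06 m and y of spacer_4 in the frame of rack between -0.012 and 0.012 m and angle between spacer_4's own z axis and vertical below 0.12 rad)) and linear speed of each of spacer_1, spacer_2, spacer_3, spacer_4 below 0.02 m/s and value of joint bail below 0.08 rad); the robot touches nothing.
It fails at once if one of the bystanders (timer, marker, beakers, cup, slide box, forceps) is shoved more than 4 cm (distance of any of timer, marker, beaker_small, beaker_large, cup, slide_box, forceps from where it was at the start of the episode above 0.04 m).
It also fails if it takes over 72 s, if anything falls off the work surface, if the arm or the gripper's body presses on something with over 40 N, if the wrist force passes 120 N, or if a joint passes its speed limit or range.

## Working session

There is one attempt and no reset: what is moved stays moved. The work goes in short steps, Python scripts to look and compute and a tool call to move; the robot and the scene stay as the last step left them, time stands still between calls to the robot, and variables do not carry over. Pictures are saved under pics/ and viewed, about 8 in all and at most 12, crops included, and the job is handed in when it is done.

Besides the shell and the picture viewer there is one more tool, called after "Request:" as a command line: name --argument value ..., lists and objects as JSON in quotes. arm_command: Moves the arm, as the interface text tells. Its arguments: {"type":"object","properties":{"increments":{"type":"array","items":{"type":"object","properties":{"gripper":{"type":"number"},"slide":{"type":"array","items":{"type":"number"}},"yaw":{"type":"number"}}}},"grip_force":{"type":"number"}},"required":["increments"]}

```bash
ls; mkdir -p pics
cat > h.py <<'E'
import numpy as np, cv2
from station import readout, imaging, job
def shot(n,f=None):
    c=imaging.camera(n)
    if f: cv2.imwrite('pics/'+f,c['color'][:,:,::-1])
    return c
def ray(c,u,v):
    R=cv2.Rodrigues(np.array(c['rvec'],float))[0]; t=np.array(c['tvec'],float).ravel()
    p=cv2.undistortPoints(np.array([[[u,v]]],float),np.array(c['mtx']),np.array(c['D'])).ravel()
    return -R.T@t, R.T@np.array([p[0],p[1],1])
def onz(c,u,v,z):
    o,d=ray(c,u,v); return o+d*(z-o[2])/d[2]
def proj(c,P):
    return cv2.projectPoints(np.array(P,float).reshape(-1,3),np.array(c['rvec'],float),np.array(c['tvec'],float),np.array(c['mtx']),np.array(c['D']))[0].reshape(-1,2)
E
python3 - <<'E'
from h import *
import pickle
d={n:shot(n) for n in('scene','top','wrist')}
pickle.dump(d,open('d.pkl','wb'))
for n in d: cv2.imwrite(f'pics/{n}0.png',d[n]['color'][:,:,::-1])
for n in d:
    c=d[n];print(n,ray(c,280,210),c['mtx'][0][0])
print(readout.get_obs())
E
```

```text
pics
scene (array([-0.30418676,  0.88064955,  0.86458787]), array([ 0.59354869, -0.59633054, -0.54059893])) 506.7808949058208
top (array([0.44115035, 0.04829794, 1.14903722]), array([ 0.09576353, -0.02679826, -0.99518979])) 388.69664403992425
wrist (array([ 0.30391171, -0.46422832,  0.38366717]), array([-0.25420486, -0.10122755, -0.96197146])) 310.99840720851853
{'time_s': 0.15, 'qpos': array([-1.20054939e+00,  3.00305833e-01,  1.52140539e+00,  3.88765941e-06,
        1.32070488e+00, -6.66093384e-02]), 'joint_vel': array([-0.00076922, -0.00160502, -0.00052034,  0.000184  ,  0.00045775,
       -0.00032816]), 'tau': array([ 5.23218969e-04, -5.31963909e+01, -3.52821636e+01,  7.07676471e-02,
        2.36002175e-02, -7.49802780e-05]), 'ee_pos': array([ 0.23262667, -0.49817488,  0.20505131]), 'eef_rot': array([-3.14077128e+00, -5.85667135e-05,  4.36855286e-01]), 'force': array([1.12735112, 0.53431827, 0.04681383]), 'moment': array([-0.03916091,  0.01968278, -0.00252897]), 'grip_width': 0.09393857744372691}
```

View pics/top0.png

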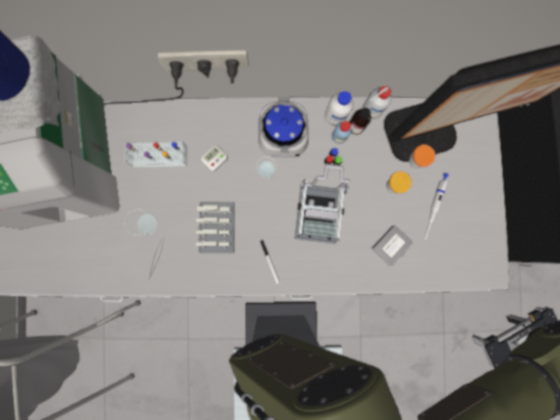

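View pics/scene0.png

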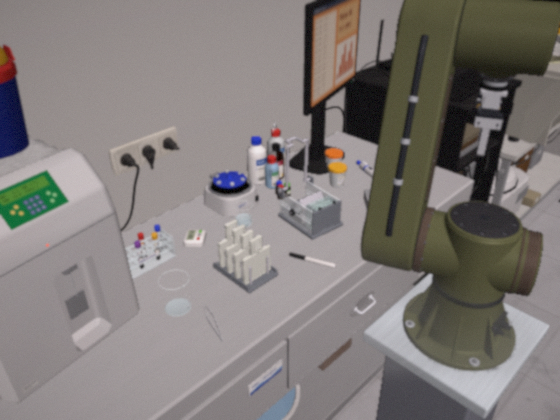

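Run:
```python
from h import *
import pickle
c=pickle.load(open('d.pkl','rb'))['top']
im=c['color'][140:260,190:360,::-1]
cv2.imwrite('pics/crop1.png',cv2.resize(im,None,fx=4.5,fy=4.5,interpolation=cv2.INTER_CUBIC))
print('rack base corners')
for p in [(199,203),(235,203),(234,253),(197,252)]: print(p,onz(c,*p,.01))
print('tabs');
for v in (208.5,220.5,232,244): print(onz(c,212,v,.13))
print('stand')
for p in [(298,237),(339,243),(306,181),(346,181)]: print(p,onz(c,*p,.05))
```

```text
rack base corners
(199, 203) [0.57446873 0.25664154 0.01      ]
(235, 203) [0.57312349 0.15005132 0.01      ]
(234, 253) [0.42640058 0.15363202 0.01      ]
(197, 252) [0.43039356 0.26200258 0.01      ]
tabs
[0.54538114 0.20014809 0.13      ]
[0.51365768 0.20009365 0.13      ]
[0.48341831 0.20007014 0.13      ]
[0.45201508 0.20007536 0.13      ]
stand
(298, 237) [ 0.46963992 -0.03105526  0.05      ]
(339, 243) [ 0.45099264 -0.14706466  0.05      ]
(306, 181) [ 0.62951254 -0.05709624  0.05      ]
(346, 181) [ 0.62840616 -0.17253751  0.05      ]
```

View pics/crop1.png

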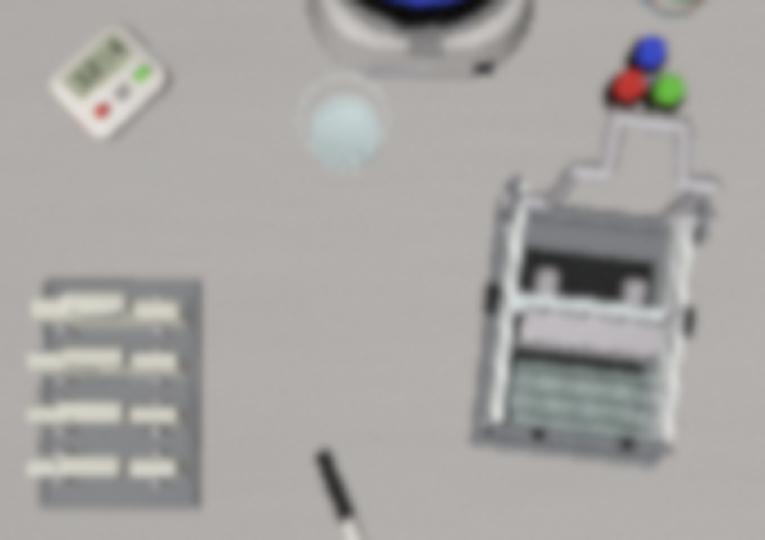

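Request:
arm_command --increments '[{"slide":[0.0,0.06,0.06],"yaw":0.18},{"slide":[0.02,0.12,0.1],"yaw":0.36},{"slide":[0.06,0.17,0.1],"yaw":0.54},{"slide":[0.1,0.21,0.1],"yaw":0.72},{"slide":[0.15,0.25,0.1],"yaw":0.9},{"slide":[0.2,0.29,0.1],"yaw":1.08},{"slide":[0.25,0.32,0.1],"yaw":1.26},{"slide":[0.29,0.34,0.1],"yaw":1.44}]'

```text
invalid input
```

Request:
arm_command --increments '[{"slide":[0.02,0.01,0],"yaw":0.18},{"slide":[0.04,0.03,0],"yaw":0.36},{"slide":[0.06,0.04,0],"yaw":0.54},{"slide":[0.071,0.05,0],"yaw":0.72},{"slide":[0.071,0.05,0],"yaw":0.9},{"slide":[0.071,0.05,0],"yaw":1.08},{"slide":[0.071,0.05,0],"yaw":1.13},{"slide":[0.071,0.05,0],"yaw":1.13}]'

```text
invalid input
```

Run:
```python
from h import *
import pickle
c=shot('wrist'); pickle.dump(c,open('w1.pkl','wb'))
cv2.imwrite('pics/w1.png',cv2.resize(c['color'][:,:,::-1],(800,600),interpolation=cv2.INTER_CUBIC))
o=readout.get_obs();print(o['time_s'],o['ee_pos'],o['eef_rot'],o['qpos'],ray(c,280,210))
```

```text
0.2 [ 0.23261825 -0.49822994  0.20512229] [-3.14094970e+00 -1.02155188e-04  4.36752815e-01] [-1.20062734e+00  3.00245277e-01  1.52131617e+00  6.10499134e-05
  1.32067953e+00 -6.65989941e-02] (array([ 0.30391516, -0.46423704,  0.3837455 ]), array([-0.25414703, -0.10137506, -0.96197121]))
```

View pics/w1.png

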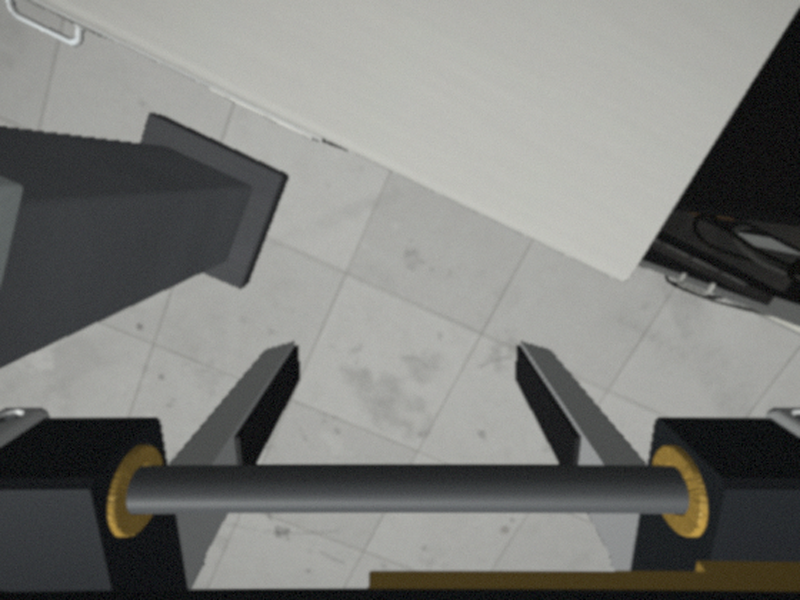

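Rows need the gripper field, so nothing moved. That picture only shows the fingers at the image bottom (tips near (285,345) and (530,345)) and floor and bench edge behind.

Request:
arm_command --increments '[{"gripper":1,"slide":[0.0,0.06,0.06],"yaw":0.18},{"gripper":1,"slide":[0.02,0.12,0.1],"yaw":0.36},{"gripper":1,"slide":[0.06,0.17,0.1],"yaw":0.54},{"gripper":1,"slide":[0.1,0.21,0.1],"yaw":0.72},{"gripper":1,"slide":[0.15,0.25,0.1],"yaw":0.9},{"gripper":1,"slide":[0.2,0.29,0.1],"yaw":1.08},{"gripper":1,"slide":[0.25,0.32,0.1],"yaw":1.26},{"gripper":1,"slide":[0.29,0.34,0.1],"yaw":1.44}]'

```text
time_s: 1.2
ee_pos: [0.5215, -0.1581, 0.3057]
eef_rot: [3.141, 0.0, 1.883]
force: [0.0, -1.5, 0.8]
grip_width: 0.0938
```

Request:
arm_command --increments '[{"gripper":1,"slide":[0.02,0.01,0],"yaw":0.18},{"gripper":1,"slide":[0.04,0.03,0],"yaw":0.36},{"gripper":1,"slide":[0.06,0.04,0],"yaw":0.54},{"gripper":1,"slide":[0.071,0.05,0],"yaw":0.72},{"gripper":1,"slide":[0.071,0.05,0],"yaw":0.9},{"gripper":1,"slide":[0.071,0.05,0],"yaw":1.08},{"gripper":1,"slide":[0.071,0.05,0],"yaw":1.13},{"gripper":1,"slide":[0.071,0.05,0],"yaw":1.13}]'

```text
time_s: 2.2
ee_pos: [0.591, -0.1098, 0.3053]
eef_rot: [3.142, -0.0, 3.006]
force: [0.3, -0.5, -0.2]
grip_width: 0.094
```

Run:
```python
from h import *
import pickle
c=shot('wrist'); pickle.dump(c,open('w1.pkl','wb'))
cv2.imwrite('pics/w2.png',cv2.resize(c['color'][:,:,::-1],(800,600),interpolation=cv2.INTER_CUBIC))
o=readout.get_obs();print(o['time_s'],o['ee_pos'],o['eef_rot'],o['qpos'],ray(c,280,210))
```

```text
2.25 [ 0.59102896 -0.10979206  0.30529324] [ 3.14154867e+00 -2.65925994e-04  3.00544733e+00] [-2.44599346e-01  3.68017704e-01  1.20315479e+00  1.49363639e-05
  1.57068928e+00 -1.67925034e+00] (array([ 0.51317917, -0.09836181,  0.48398166]), array([ 0.26800393, -0.05364521, -0.96205629]))
```

View pics/w2.png

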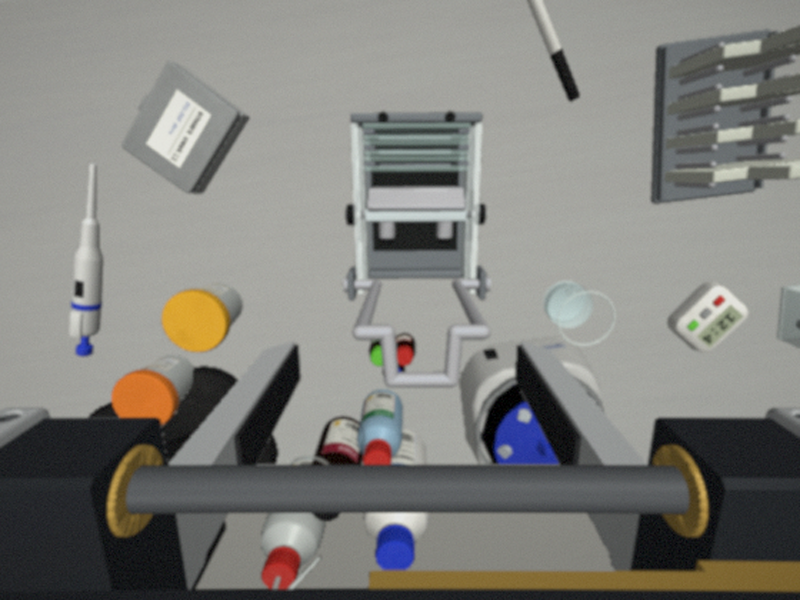

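The wrist view shows the stand clearly. Front plate edge is at row ~115, the cassettes' back edge at row ~171, and the dark gap ends at the lip's bend, row ~187. The bail handle is at (422,380) and the rack's tabs are at the upper right.

Run:
```python
from h import *
import pickle
c=pickle.load(open('w1.pkl','rb'))
g=cv2.cvtColor(c['color'],cv2.COLOR_RGB2GRAY)
for c0,c1 in((265,285),(300,320)): print(c0,dict(zip(range(76,158),g[76:158,c0:c1].mean(1).astype(int).tolist())))
k=.7
P=lambda u,v,z: onz(c,u*k,v*k,z)
print('front corners z.088',P(350,113,.088),P(482,113,.088))
print('sides z.088',P(350,200,.088),P(482,200,.088))
print('ears',P(350,283,.1),P(484,283,.1))
print('cass back',P(365,171,.09),P(467,171,.09))
print('bend',P(370,187,.069),P(465,187,.069),'liptop',P(370,208,.09),P(465,208,.09))
h=[P(390,379,.24),P(457,379,.24)];print('handle',h)
print('hinge corners?',P(355,332,.2),P(488,332,.2))
print('rack base',P(656,45,.01),P(653,202,.01))
# rows of rack: white top bands in row profile at tab
s=c['color'].astype(int); 
print('tabs z.134 near/inner edge'); 
for q in [(762,44),(762,89),(762,132),(762,172)]: print(P(*q,.134))
```

```text
265 {76: 162, 77: 155, 78: 138, 79: 116, 80: 101, 81: 94, 82: 90, 83: 85, 84: 77, 85: 86, 86: 114, 87: 131, 88: 126, 89: 108, 90: 81, 91: 66, 92: 62, 93: 78, 94: 113, 95: 145, 96: 154, 97: 140, 98: 124, 99: 121, 100: 114, 101: 91, 102: 66, 103: 62, 104: 95, 105: 138, 106: 157, 107: 145, 108: 118, 109: 111, 110: 120, 111: 118, 112: 99, 113: 81, 114: 90, 115: 114, 116: 134, 117: 139, 118: 126, 119: 100, 120: 65, 121: 38, 122: 32, 123: 31, 124: 32, 125: 31, 126: 32, 127: 32, 128: 32, 129: 48, 130: 85, 131: 130, 132: 165, 133: 182, 134: 183, 135: 183, 136: 182, 137: 183, 138: 184, 139: 184, 140: 183, 141: 184, 142: 185, 143: 188, 144: 184, 145: 163, 146: 134, 147: 143, 148: 179, 149: 202, 150: 208, 151: 205, 152: 203, 153: 192, 154: 163, 155: 123, 156: 99, 157: 96}
300 {76: 162, 77: 151, 78: 128, 79: 107, 80: 95, 81: 90, 82: 88, 83: 84, 84: 78, 85: 88, 86: 115, 87: 131, 88: 126, 89: 102, 90: 75, 91: 61, 92: 65, 93: 87, 94: 121, 95: 146, 96: 150, 97: 138, 98: 125, 99: 121, 100: 111, 101: 88, 102: 64, 103: 65, 104: 98, 105: 135, 106: 151, 107: 140, 108: 115, 109: 109, 110: 121, 111: 120, 1
[... 699 characters left out ...]
       ]
cass back [ 0.50585369 -0.13388809  0.09      ] [ 0.51764208 -0.04786295  0.09      ]
bend [ 0.51979438 -0.13354122  0.069     ] [ 0.53146797 -0.04833285  0.069     ] liptop [ 0.53695448 -0.13456622  0.09      ] [ 0.54817275 -0.05263413  0.09      ]
handle [array([ 0.6291608 , -0.12480918,  0.24      ]), array([ 0.63458623, -0.0849522 ,  0.24      ])]
hinge corners? [ 0.61049125 -0.14757917  0.2       ] [ 0.62267288 -0.05826508  0.2       ]
rack base [0.42929849 0.15079077 0.01      ] [0.57597748 0.15052253 0.01      ]
tabs z.134 near/inner edge
[0.46120475 0.15803771 0.134     ]
[0.49043314 0.16052324 0.134     ]
[0.51983668 0.16296357 0.134     ]
[0.54856519 0.16529329 0.134     ]
```

Gap ≈ 14 mm, so two plates. Stand yaw ≈ -0.128 and pack_back ≈ (0.5115, -0.091). I'll go to the rack for a closer look.

Request:
arm_command --increments '[{"gripper":1,"slide":[-0.01,0.06,0],"yaw":0.05},{"gripper":1,"slide":[-0.02,0.12,0],"yaw":0.136},{"gripper":1,"slide":[-0.031,0.18,-0.02],"yaw":0.136},{"gripper":1,"slide":[-0.031,0.24,-0.04],"yaw":0.136},{"gripper":1,"slide":[-0.031,0.29,-0.07],"yaw":0.136},{"gripper":1,"slide":[-0.031,0.313,-0.105],"yaw":0.136},{"gripper":1,"slide":[-0.031,0.313,-0.105],"yaw":0.136}]'

```text
time_s: 3.12
ee_pos: [0.5588, 0.2042, 0.1979]
eef_rot: [-3.14, -0.005, -3.139]
force: [0.1, -0.3, -0.4]
grip_width: 0.0941
```

Run:
```python
from h import *
import pickle
c=shot('wrist'); pickle.dump(c,open('w2.pkl','wb'))
cv2.imwrite('pics/w3.png',cv2.resize(c['color'][:,:,::-1],(800,600),interpolation=cv2.INTER_CUBIC))
o=readout.get_obs();print(o['time_s'],o['ee_pos'],o['eef_rot'],ray(c,280,210))
```

```text
3.175 [0.55974143 0.20326168 0.2000805 ] [-3.14098854e+00 -1.57049731e-03 -3.14029521e+00] (array([0.48099827, 0.20507261, 0.37698271]), array([ 0.2686132 , -0.01774308, -0.96321771]))
```

View pics/w3.png

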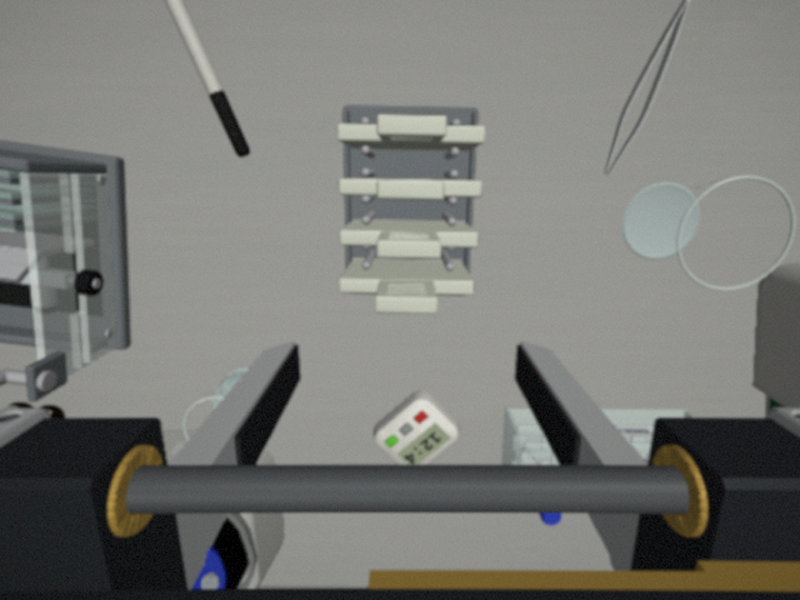

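Four plates stand in the rack. Tab tops are at about (412,120), (411,188), (409,249) and (407,304), level with the image.

Run:
```python
from h import *
import pickle
c=pickle.load(open('w2.pkl','rb'));k=.7
g=cv2.cvtColor(c['color'],cv2.COLOR_RGB2GRAY)
print(dict(zip(range(165,222),g[165:222,275:300].mean(1).astype(int).tolist())))
for u0,u1,v in((378,446,120),(378,443,188),(378,441,249),(376,438,304)):
    print(onz(c,u0*k,v*k,.134),onz(c,u1*k,v*k,.134))
for r in(296,312,241,257): print(r,onz(c,408*k,r*k,.134)[0])
print('base',[onz(c,*(np.array(p)*k),.01)[:2] for p in((344,106),(479,107),(472,285),(344,285))])
```

```text
{165: 184, 166: 183, 167: 178, 168: 184, 169: 197, 170: 200, 171: 197, 172: 196, 173: 194, 174: 193, 175: 191, 176: 190, 177: 189, 178: 184, 179: 164, 180: 138, 181: 133, 182: 144, 183: 149, 184: 149, 185: 149, 186: 149, 187: 149, 188: 149, 189: 149, 190: 149, 191: 149, 192: 149, 193: 150, 194: 152, 195: 160, 196: 160, 197: 155, 198: 160, 199: 168, 200: 168, 201: 168, 202: 168, 203: 165, 204: 166, 205: 163, 206: 162, 207: 174, 208: 191, 209: 198, 210: 196, 211: 194, 212: 193, 213: 192, 214: 191, 215: 190, 216: 189, 217: 181, 218: 163, 219: 148, 220: 148, 221: 150}
[0.45352202 0.18964249 0.134     ] [0.45348322 0.22429942 0.134     ]
[0.48710052 0.18909243 0.134     ] [0.48704784 0.22356823 0.134     ]
[0.51964877 0.18856759 0.134     ] [0.51958293 0.22323059 0.134     ]
[0.55115316 0.18692809 0.134     ] [0.55107401 0.22221518 0.134     ]
296 0.5463971136497723
312 0.555874999805917
241 0.5152089343925944
257 0.5240655657518396
base [array([0.42961575, 0.15596609]), array([0.43021115, 0.25905922]), array([0.56998165, 0.25948258]), array([0.57021275, 0.15076509])]
```

Request:
arm_command --increments '[{"gripper":1,"slide":[-0.009,0.0015,-0.03],"yaw":-0.015},{"gripper":1,"slide":[-0.009,0.0015,-0.07],"yaw":-0.015},{"gripper":1,"slide":[-0.009,0.0015,-0.102],"yaw":-0.015},{"gripper":1,"slide":[-0.009,0.0015,-0.103],"yaw":-0.015},{"gripper":0.2,"slide":[-0.009,0.0015,-0.103],"yaw":-0.015},{"gripper":0.2,"slide":[-0.009,0.0015,-0.103],"yaw":-0.015},{"gripper":0.2,"slide":[-0.009,0.0015,-0.103],"yaw":-0.015},{"gripper":0.2,"slide":[-0.009,0.0015,-0.103],"yaw":-0.015}]' --grip_force 45

```text
time_s: 4.18
ee_pos: [0.5512, 0.2048, 0.0979]
eef_rot: [3.141, 0.001, 3.128]
force: [1.0, -0.3, -0.2]
grip_width: 0.0573
```

Request:
arm_command --increments '[{"gripper":0.2,"slide":[0,0,0],"yaw":0},{"gripper":0.2,"slide":[0,0,0],"yaw":0},{"gripper":0.2,"slide":[0,0,0],"yaw":0},{"gripper":0.2,"slide":[0,0,0.03],"yaw":0},{"gripper":0.2,"slide":[0,0,0.07],"yaw":0},{"gripper":0.2,"slide":[0,0,0.11],"yaw":0},{"gripper":0.2,"slide":[0,0,0.13],"yaw":0}]'

```text
time_s: 5.05
ee_pos: [0.5514, 0.2048, 0.2297]
eef_rot: [3.141, 0.002, 3.128]
force: [1.2, 0.9, -1.4]
grip_width: 0.0355
```

Request:
arm_command --increments '[{"gripper":0.2,"slide":[-0.005,-0.05,0],"yaw":-0.03},{"gripper":0.2,"slide":[-0.012,-0.1,0],"yaw":-0.06},{"gripper":0.2,"slide":[-0.02,-0.15,0],"yaw":-0.09},{"gripper":0.2,"slide":[-0.028,-0.2,0],"yaw":-0.114},{"gripper":0.2,"slide":[-0.033,-0.25,0],"yaw":-0.114},{"gripper":0.2,"slide":[-0.033,-0.285,0],"yaw":-0.114},{"gripper":0.2,"slide":[-0.033,-0.297,0],"yaw":-0.114},{"gripper":0.2,"slide":[-0.033,-0.297,0],"yaw":-0.114}]'

```text
time_s: 6.05
ee_pos: [0.518, -0.0922, 0.2273]
eef_rot: [3.141, -0.0, 3.013]
force: [0.5, -0.3, 0.0]
grip_width: 0.0356
```

Run:
```python
from h import *
import pickle
c=shot('wrist'); pickle.dump(c,open('w3.pkl','wb'))
cv2.imwrite('pics/w4.png',cv2.resize(c['color'][:300,100:460,::-1],None,fx=2.2,fy=2,interpolation=cv2.INTER_CUBIC))
o=readout.get_obs();print(o['time_s'],o['ee_pos'],o['eef_rot'],o['grip_width'],ray(c,280,210))
```

```text
6.1 [ 0.51810086 -0.09159431  0.22732602] [ 3.14133457e+00 -2.60873525e-04  3.01395709e+00] 0.035844802036252996 (array([ 0.44012099, -0.08137104,  0.40603221]), array([ 0.26845403, -0.05170878, -0.96203683]))
```

View pics/w4.png

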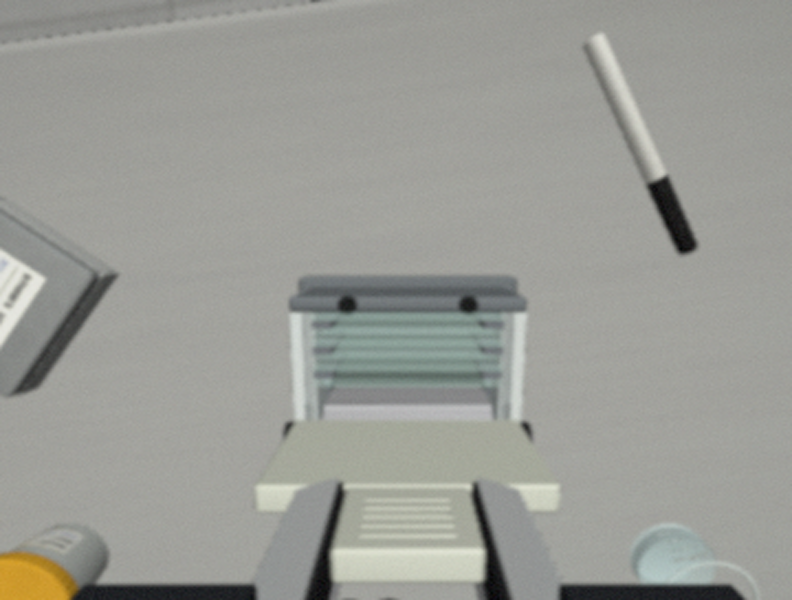

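The held plate's lower front edge is at crop row 421 (cols 287-530). The cassettes' back edge is at row 388 (cols 318-503).

Run:
```python
from h import *
import pickle
c=pickle.load(open('w3.pkl','rb'))
g=cv2.cvtColor(c['color'],cv2.COLOR_RGB2GRAY)
for a,b in((255,270),(300,315)):print(list(zip(range(185,215),g[185:215,a:b].mean(1).astype(int).tolist())))
f=lambda u,v,z: onz(c,100+u/2.2,v/2,z)
s=lambda p:(np.array([[np.cos(.128),-np.sin(.128)],[np.sin(.128),np.cos(.128)]])@(p[:2]-[.5115,-.091])).round(4)
for n,p in dict(plL=f(287,421,.1395),plR=f(530,421,.1395),caL=f(318,388,.09),caR=f(503,388,.09),sideL=f(298,400,.088),sideR=f(519,400,.088)).items(): print(n,p,s(p))
```

```text
[(185, 130), (186, 113), (187, 102), (188, 105), (189, 117), (190, 126), (191, 134), (192, 142), (193, 142), (194, 134), (195, 132), (196, 134), (197, 133), (198, 134), (199, 132), (200, 130), (201, 135), (202, 158), (203, 181), (204, 186), (205, 181), (206, 179), (207, 177), (208, 178), (209, 174), (210, 169), (211, 165), (212, 163), (213, 164), (214, 164)]
[(185, 133), (186, 116), (187, 103), (188, 104), (189, 112), (190, 122), (191, 134), (192, 144), (193, 144), (194, 136), (195, 132), (196, 133), (197, 134), (198, 135), (199, 134), (200, 134), (201, 143), (202, 163), (203, 182), (204, 186), (205, 182), (206, 181), (207, 182), (208, 182), (209, 179), (210, 173), (211, 166), (212, 165), (213, 164), (214, 165)]
plL [ 0.50927422 -0.13953677  0.1395    ] [ 0.004  -0.0484]
plR [ 0.52193586 -0.04195615  0.1395    ] [0.0041 0.05  ]
caL [ 0.50639824 -0.13265639  0.09      ] [ 0.0003 -0.042 ]
caR [ 0.51766727 -0.04585088  0.09      ] [0.0004 0.0456]
sideL [ 0.51197895 -0.14353383  0.088     ] [ 0.0072 -0.052 ]
sideR [ 0.52559508 -0.03862802  0.088     ] [0.0073 0.0537]
```

Request:
arm_command --increments '[{"gripper":0.2,"slide":[-0.0005,0.001,-0.03],"yaw":0},{"gripper":0.2,"slide":[-0.0005,0.001,-0.05],"yaw":0},{"gripper":0.2,"slide":[-0.0005,0.001,-0.065],"yaw":0},{"gripper":0.2,"slide":[-0.0005,0.001,-0.08],"yaw":0}]'

```text
time_s: 6.6
ee_pos: [0.5178, -0.0906, 0.147]
eef_rot: [3.142, 0.0, 3.015]
force: [-0.9, -0.2, 0.0]
grip_width: 0.0357
```

Request:
arm_command --increments '[{"gripper":0.2,"slide":[0,0,-0.015],"yaw":0},{"gripper":0.2,"slide":[0,0,-0.03],"yaw":0},{"gripper":0.2,"slide":[0,0,-0.04],"yaw":0},{"gripper":0.2,"slide":[0,0,-0.045],"yaw":0}]'

```text
time_s: 7.1
ee_pos: [0.5175, -0.0913, 0.1019]
eef_rot: [3.142, -0.0, 3.014]
force: [0.3, 0.5, -0.5]
grip_width: 0.0358
```

Request:
arm_command --increments '[{"gripper":0.2,"slide":[0,0,-0.0015],"yaw":0},{"gripper":0.2,"slide":[0,0,-0.0025],"yaw":0},{"gripper":0.2,"slide":[0,0,-0.0025],"yaw":0}]'

```text
time_s: 7.48
ee_pos: [0.5177, -0.0913, 0.1002]
eef_rot: [-3.142, 0.0, 3.014]
force: [-0.3, -0.2, -0.7]
grip_width: 0.0356
```

Request:
arm_command --increments '[{"gripper":0.2,"slide":[-0.001,0,0],"yaw":0},{"gripper":0.2,"slide":[-0.002,0,0],"yaw":0},{"gripper":0.2,"slide":[-0.002,0,0],"yaw":0}]'

```text
time_s: 7.85
ee_pos: [0.5159, -0.0913, 0.1001]
eef_rot: [3.142, 0.001, 3.014]
force: [3.1, -0.3, -2.1]
grip_width: 0.0359
```

Request:
arm_command --increments '[{"gripper":0.6,"slide":[0.0005,0,0],"yaw":0},{"gripper":0.6,"slide":[0.0005,0,0],"yaw":0},{"gripper":0.6,"slide":[0.0005,0,0],"yaw":0},{"gripper":0.6,"slide":[0.0005,0,0.02],"yaw":0},{"gripper":0.6,"slide":[0.0005,0,0.06],"yaw":0},{"gripper":0.8,"slide":[0.0005,0,0.1],"yaw":0}]'

```text
time_s: 8.6
ee_pos: [0.5158, -0.0913, 0.201]
eef_rot: [-3.142, -0.001, 3.014]
force: [-0.2, -0.6, 0.5]
grip_width: 0.0632
```

Request:
arm_command --increments '[{"gripper":1,"slide":[0,0.05,0],"yaw":0.06},{"gripper":1,"slide":[0,0.1,0],"yaw":0.114},{"gripper":1,"slide":[0,0.15,0],"yaw":0.114},{"gripper":1,"slide":[0.002,0.21,0],"yaw":0.114},{"gripper":1,"slide":[0.003,0.26,0],"yaw":0.114},{"gripper":1,"slide":[0.003,0.29,0],"yaw":0.114},{"gripper":1,"slide":[0.003,0.297,-0.02],"yaw":0.114},{"gripper":1,"slide":[0.003,0.297,-0.04],"yaw":0.114}]'

```text
time_s: 9.6
ee_pos: [0.5188, 0.2065, 0.1593]
eef_rot: [-3.142, -0.0, 3.129]
force: [-0.7, -0.2, 0.8]
grip_width: 0.0937
```

Run:
```python
from h import *
import pickle
c=shot('scene'); 
u,v=proj(c,[.5115,-.091,.08])[0];u,v=int(u),int(v);print(u,v)
a=c['color'][max(v-70,0):v+60,u-80:u+80,::-1]
t=shot('top');u,v=proj(t,[.54,-.09,.08])[0].astype(int)
b=t['color'][v-65:v+65,u-60:u+60,::-1]
cv2.imwrite('pics/s2.png',cv2.resize(np.hstack([a,b]),None,fx=2.8,fy=2.8,interpolation=cv2.INTER_CUBIC))
o=readout.get_obs();print(o['time_s'],o['ee_pos'],o['eef_rot'])
```

```text
316 201
9.7 [0.51806318 0.20555574 0.15798341] [-3.14036828 -0.00347303  3.12812524]
```

View pics/s2.png

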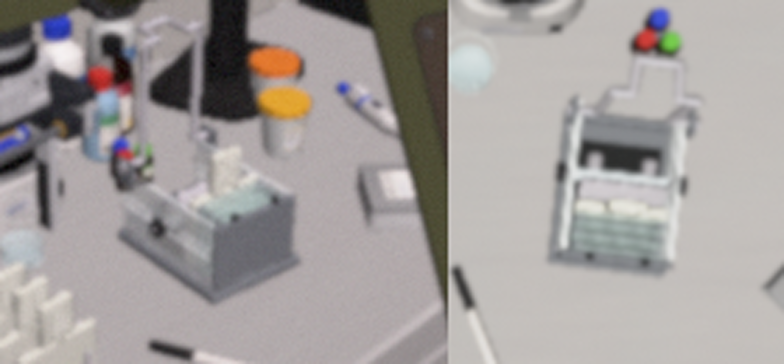

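The first plate stands upright against the cassettes in both views. Now the second.

Request:
arm_command --increments '[{"gripper":1,"slide":[0.0005,0,-0.04],"yaw":0},{"gripper":1,"slide":[0.0005,0,-0.062],"yaw":0},{"gripper":1,"slide":[0.0005,0,-0.062],"yaw":0},{"gripper":0.2,"slide":[0.0005,0,-0.062],"yaw":0},{"gripper":0.2,"slide":[0.0005,0,-0.062],"yaw":0},{"gripper":0.2,"slide":[0.0005,0,-0.062],"yaw":0},{"gripper":0.2,"slide":[0.0005,0,-0.062],"yaw":0},{"gripper":0.2,"slide":[0.0005,0,-0.062],"yaw":0}]' --grip_force 55

```text
time_s: 10.7
ee_pos: [0.5196, 0.2057, 0.098]
eef_rot: [3.142, 0.0, 3.128]
force: [0.1, -0.4, 0.2]
grip_width: 0.0475
```

Request:
arm_command --increments '[{"gripper":0.2,"slide":[0,0,0],"yaw":0},{"gripper":0.2,"slide":[0,0,0],"yaw":0},{"gripper":0.2,"slide":[0,0,0],"yaw":0},{"gripper":0.2,"slide":[0,0,0.03],"yaw":0},{"gripper":0.2,"slide":[0,0,0.07],"yaw":0},{"gripper":0.2,"slide":[0,0,0.11],"yaw":0},{"gripper":0.2,"slide":[0,0,0.145],"yaw":0},{"gripper":0.2,"slide":[0,0,0.16],"yaw":0}]'

```text
time_s: 11.7
ee_pos: [0.5199, 0.2058, 0.2596]
eef_rot: [3.141, 0.002, 3.128]
force: [0.9, -0.2, -1.6]
grip_width: 0.0355
```

Request:
arm_command --increments '[{"gripper":0.2,"slide":[0.001,-0.05,0],"yaw":-0.04},{"gripper":0.2,"slide":[0.003,-0.1,0],"yaw":-0.08},{"gripper":0.2,"slide":[0.005,-0.15,0],"yaw":-0.114},{"gripper":0.2,"slide":[0.007,-0.2,0],"yaw":-0.114},{"gripper":0.2,"slide":[0.0085,-0.25,0],"yaw":-0.114},{"gripper":0.2,"slide":[0.0085,-0.285,0],"yaw":-0.114},{"gripper":0.2,"slide":[0.0085,-0.2985,0],"yaw":-0.114},{"gripper":0.2,"slide":[0.0085,-0.2985,0],"yaw":-0.114}]'

```text
time_s: 12.7
ee_pos: [0.5279, -0.0928, 0.2573]
eef_rot: [3.141, -0.001, 3.013]
force: [-0.5, 0.0, -0.9]
grip_width: 0.0354
```

Request:
arm_command --increments '[{"gripper":0.2,"slide":[0,0,-0.03],"yaw":0},{"gripper":0.2,"slide":[0,0,-0.05],"yaw":0},{"gripper":0.2,"slide":[0,0,-0.065],"yaw":0},{"gripper":0.2,"slide":[0,0,-0.072],"yaw":0}]'

```text
time_s: 13.2
ee_pos: [0.528, -0.092, 0.1853]
eef_rot: [3.141, -0.001, 3.015]
force: [-0.5, 1.2, -0.8]
grip_width: 0.0355
```

Run:
```python
from h import *
import pickle
c=shot('wrist'); pickle.dump(c,open('w4.pkl','wb'))
cv2.imwrite('pics/w5.png',cv2.resize(c['color'][100:340,150:410,::-1],None,fx=2.5,fy=2.5,interpolation=cv2.INTER_CUBIC))
o=readout.get_obs();print(o['time_s'],o['ee_pos'],o['eef_rot'],o['force'],o['grip_width'])
```

```text
13.25 [ 0.52787328 -0.09217661  0.18484931] [ 3.14138964e+00 -1.12954405e-03  3.01443510e+00] [-0.61147753  0.52786454 -1.55838599] 0.03540154320013443
```

View pics/w5.png

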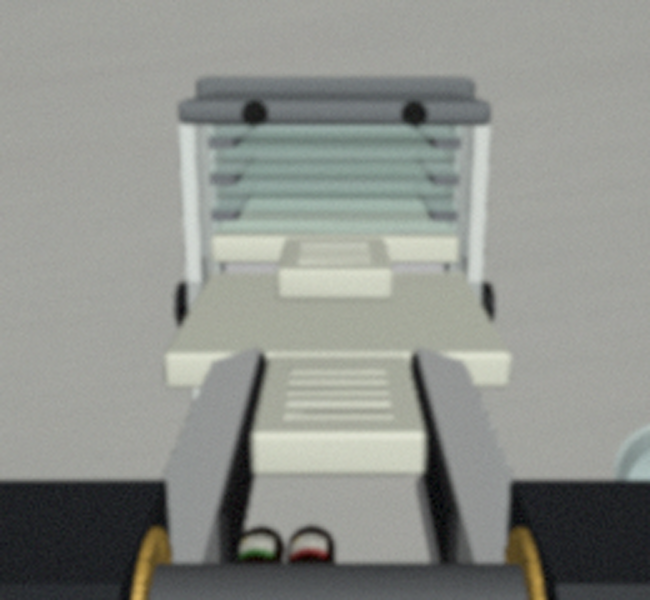

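Plate 2's lower edge (row ~272) is about 2 mm behind plate 1's back edge (row ~262) and centred. I'll descend in steps and watch the force.

Request:
arm_command --increments '[{"gripper":0.2,"slide":[0,0,-0.008],"yaw":0},{"gripper":0.2,"slide":[0,0,-0.016],"yaw":0},{"gripper":0.2,"slide":[0,0,-0.024],"yaw":0},{"gripper":0.2,"slide":[0,0,-0.03],"yaw":0}]'

```text
time_s: 13.75
ee_pos: [0.5276, -0.0928, 0.1559]
eef_rot: [-3.142, -0.001, 3.014]
force: [-5.7, 0.4, 14.2]
grip_width: 0.0356
```

Request:
arm_command --increments '[{"gripper":0.2,"slide":[0,0,-0.006],"yaw":0},{"gripper":0.2,"slide":[0,0,-0.012],"yaw":0},{"gripper":0.2,"slide":[0,0,-0.018],"yaw":0}]'

```text
time_s: 14.12
ee_pos: [0.5275, -0.0927, 0.1373]
eef_rot: [3.141, -0.002, 3.014]
force: [-5.1, -0.1, 1.8]
grip_width: 0.0355
```

Request:
arm_command --increments '[{"gripper":0.2,"slide":[0,0,-0.008],"yaw":0},{"gripper":0.2,"slide":[0,0,-0.016],"yaw":0},{"gripper":0.2,"slide":[0,0,-0.024],"yaw":0},{"gripper":0.2,"slide":[0,0,-0.032],"yaw":0}]'

```text
time_s: 14.62
ee_pos: [0.528, -0.093, 0.1061]
eef_rot: [-3.141, 0.0, 3.014]
force: [-6.2, -0.5, 10.1]
grip_width: 0.0355
```

Request:
arm_command --increments '[{"gripper":0.2,"slide":[0,0,-0.003],"yaw":0},{"gripper":0.2,"slide":[0,0,-0.006],"yaw":0},{"gripper":0.2,"slide":[0,0,-0.0065],"yaw":0}]'

```text
time_s: 15.0
ee_pos: [0.5282, -0.0931, 0.1001]
eef_rot: [-3.141, 0.001, 3.014]
force: [-5.1, 0.0, 13.0]
grip_width: 0.0357
```

Request:
arm_command --increments '[{"gripper":0.2,"slide":[0,0,-0.0015],"yaw":0},{"gripper":0.2,"slide":[0,0,-0.003],"yaw":0},{"gripper":0.2,"slide":[0,0,-0.003],"yaw":0}]'

```text
time_s: 15.38
ee_pos: [0.5294, -0.0935, 0.0994]
eef_rot: [-3.14, 0.005, 3.014]
force: [-9.8, -1.4, 29.7]
grip_width: 0.0356
```

Request:
arm_command --increments '[{"gripper":0.2,"slide":[-0.001,0,0.002],"yaw":0},{"gripper":0.2,"slide":[-0.001,0,0.002],"yaw":0},{"gripper":0.6,"slide":[-0.001,0,0.002],"yaw":0},{"gripper":0.6,"slide":[-0.001,0,0.002],"yaw":0},{"gripper":0.6,"slide":[-0.001,0,0.002],"yaw":0},{"gripper":0.6,"slide":[-0.001,0,0.02],"yaw":0},{"gripper":0.6,"slide":[-0.001,0,0.06],"yaw":0},{"gripper":0.6,"slide":[-0.001,0,0.12],"yaw":0}]'

```text
time_s: 16.38
ee_pos: [0.5263, -0.0926, 0.2164]
eef_rot: [3.141, -0.003, 3.014]
force: [1.1, 0.4, 0.6]
grip_width: 0.0568
```

Request:
arm_command --increments '[{"gripper":0.6,"slide":[0.01,0,0.06],"yaw":0},{"gripper":0.6,"slide":[0.04,-0.006,0.09],"yaw":0},{"gripper":0.6,"slide":[0.064,-0.01,0.09],"yaw":0},{"gripper":0.6,"slide":[0.064,-0.01,0.09],"yaw":0},{"gripper":0.6,"slide":[0.064,-0.01,0.09],"yaw":0}]'

```text
time_s: 17.0
ee_pos: [0.5906, -0.1027, 0.3059]
eef_rot: [3.141, -0.001, 3.014]
force: [0.2, 0.8, 0.6]
grip_width: 0.0565
```

Run:
```python
from h import *
import pickle
c=shot('wrist'); pickle.dump(c,open('w5.pkl','wb'))
cv2.imwrite('pics/w6.png',cv2.resize(c['color'][60:310,190:400,::-1],None,fx=2.4,fy=2.4,interpolation=cv2.INTER_CUBIC))
o=readout.get_obs();print(o['time_s'],o['ee_pos'],o['eef_rot'],o['force'],o['grip_width'],ray(c,280,210)[0])
```

```text
17.05 [ 0.5905512  -0.10267567  0.30627068] [ 3.14152706e+00 -4.30897459e-04  3.01381152e+00] [-0.5675609   0.50987242 -0.25840645] 0.05622980291515845 [ 0.51280562 -0.09187102  0.48474809]
```

View pics/w6.png

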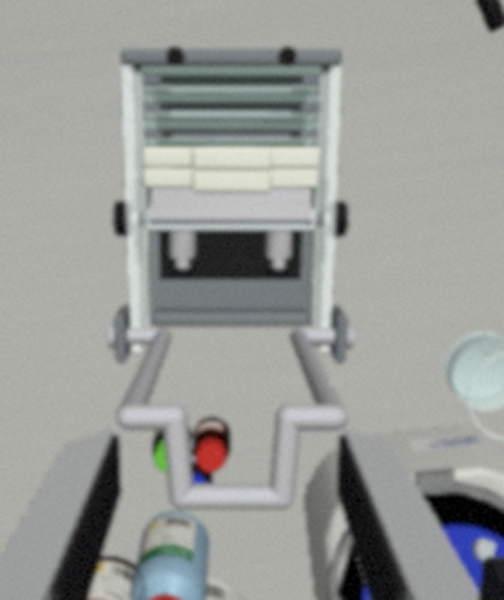

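Both plates stand face to face with equal shoulders, and the lip has clearly moved back toward the cross-bar. The bail handle is at crop (232,496). Next I'll solve the bail angle and the lip shift.

Run:
```python
from h import *
import pickle
from scipy.optimize import brentq
c=pickle.load(open('w5.pkl','rb'));c1=pickle.load(open('w1.pkl','rb'))
a=.128;R=np.array([[np.cos(a),-np.sin(a)],[np.sin(a),np.cos(a)]])
pb=np.array([.5115,-.091])
S=lambda p:R@(p[:2]-pb)+[-.031,0]
W=lambda x,y=0:R.T@(np.array([x,y])-[-.031,0])+pb
H=lambda t:np.array([.066-.14*np.cos(t)+.03*np.sin(t),.098+.14*np.sin(t)+.03*np.cos(t)])
def f(t):
    x,z=H(t);return S(onz(c,190+232/2.4,60+496/2.4,z))[0]-x
for t in np.arange(1.2,1.9,.1):print(round(t,1),f(t))
try:
    t=brentq(f,1.2,1.9);print('theta',t,H(t),W(H(t)[0]),onz(c,190+232/2.4,60+496/2.4,H(t)[1]))
except Exception as e: print(e)
for t in(1.6,1.4,1.2,1,.8,.6,.4,.2,0):print(t,H(t).round(4),W(H(t)[0]).round(4))
for k,r0 in((c1,119.3),(c,0)):
    g=cv2.cvtColor(k['color'],cv2.COLOR_RGB2GRAY)
    print([*zip(range(115,162),g[115:162,255:262].mean(1).astype(int).tolist())])
```

```text
1.2 0.047479070362375836
1.3 0.03248506782222521
1.4 0.01810580621772502
1.5 0.004484958377675666
1.6 -0.008241380688758987
1.7 -0.019946053608395325
1.8 -0.030512111158470967
theta 1.5343964360008415 [0.09088527 0.23899902] [ 0.63238815 -0.10655875] [ 0.63245434 -0.10604441  0.23899902]
1.6 [0.1001 0.2371] [ 0.6415 -0.1077]
1.4 [0.0718 0.2411] [ 0.6134 -0.1041]
1.2 [0.0432 0.2394] [ 0.5851 -0.1005]
1 [0.0156 0.232 ] [ 0.5577 -0.0969]
0.8 [-0.01    0.2193] [ 0.5323 -0.0937]
0.6 [-0.0326  0.2018] [ 0.5099 -0.0908]
0.4 [-0.0513  0.1802] [ 0.4914 -0.0884]
0.2 [-0.0652  0.1552] [ 0.4775 -0.0866]
0 [-0.074  0.128] [ 0.4689 -0.0855]
[(115, 122), (116, 134), (117, 144), (118, 142), (119, 126), (120, 108), (121, 99), (122, 98), (123, 100), (124, 100), (125, 100), (126, 100), (127, 100), (128, 99), (129, 102), (130, 111), (131, 129), (132, 149), (133, 158), (134, 161), (135, 159), (136, 160), (137, 160), (138, 161), (139, 162), (140, 164), (141, 166), (142, 166), (143, 167), (144, 162), (145, 151), (146, 142), (147, 153), (148, 179), (149, 197), (150, 201), (151, 199), (152, 196), (153, 188), (154, 164), (155, 131), (156, 115), (157, 113), (158, 115), (159, 116), (160, 117), (161, 118)]
[(115, 90), (116, 102), (117, 123), (118, 134), (119, 130), (120, 144), (121, 190), (122, 221), (123, 223), (124, 220), (125, 218), (126, 216), (127, 211), (128, 198), (129, 192), (130, 205), (131, 219), (132, 221), (133, 219), (134, 217), (135, 215), (136, 205), (137, 183), (138, 174), (139, 183), (140, 188), (141, 189), (142, 189), (143, 188), (144, 188), (145, 189), (146, 188), (147, 190), (148, 191), (149, 190), (150, 180), (151, 156), (152, 141), (153, 166), (154, 184), (155, 160), (156, 109), (157, 78), (158, 73), (159, 75), (160, 74), (161, 75)]
```

Request:
arm_command --increments '[{"gripper":0,"slide":[0.02,-0.002,0],"yaw":0},{"gripper":0,"slide":[0.05,-0.005,0],"yaw":0},{"gripper":0,"slide":[0.08,-0.009,0],"yaw":0},{"gripper":0,"slide":[0.08,-0.009,0],"yaw":0},{"gripper":0,"slide":[0.08,-0.009,0],"yaw":0},{"gripper":0,"slide":[0.08,-0.009,-0.04],"yaw":0},{"gripper":0,"slide":[0.08,-0.009,-0.08],"yaw":0},{"gripper":0,"slide":[0.08,-0.009,-0.08],"yaw":0}]' --grip_force 20

```text
time_s: 18.05
ee_pos: [0.6695, -0.1115, 0.2246]
eef_rot: [3.141, -0.004, 3.014]
force: [0.2, 0.5, -0.2]
grip_width: 0.0007
```

Request:
arm_command --increments '[{"gripper":0,"slide":[-0.015,0.002,0],"yaw":0},{"gripper":0,"slide":[-0.03,0.004,0],"yaw":0},{"gripper":0,"slide":[-0.045,0.006,0],"yaw":0},{"gripper":0,"slide":[-0.06,0.008,0],"yaw":0},{"gripper":0,"slide":[-0.078,0.01,-0.002],"yaw":0},{"gripper":0,"slide":[-0.095,0.012,-0.006],"yaw":0},{"gripper":0,"slide":[-0.11,0.014,-0.012],"yaw":0},{"gripper":0,"slide":[-0.125,0.016,-0.02],"yaw":0}]'

```text
time_s: 19.05
ee_pos: [0.5462, -0.0959, 0.2094]
eef_rot: [-3.141, 0.004, 3.014]
force: [1.7, -0.0, -0.7]
grip_width: 0.0005
```

Contact force 1.7 N, in the expected range. Continuing to θ≈0.4.

Request:
arm_command --increments '[{"gripper":0,"slide":[-0.012,0.0015,-0.009],"yaw":0},{"gripper":0,"slide":[-0.024,0.003,-0.018],"yaw":0},{"gripper":0,"slide":[-0.034,0.0045,-0.029],"yaw":0},{"gripper":0,"slide":[-0.042,0.0055,-0.039],"yaw":0},{"gripper":0,"slide":[-0.042,0.0055,-0.039],"yaw":0}]'

```text
time_s: 19.68
ee_pos: [0.5039, -0.0903, 0.1682]
eef_rot: [-3.141, 0.001, 3.014]
force: [0.6, -0.5, 0.6]
grip_width: 0.0002
```

Run:
```python
from h import *
c=shot('scene')
u,v=proj(c,[.5115,-.091,.12])[0].astype(int)
a=c['color'][v-80:v+70,u-100:u+100,::-1]
cv2.imwrite('pics/s3.png',cv2.resize(a,None,fx=3.5,fy=3.5,interpolation=cv2.INTER_CUBIC))
o=readout.get_obs();print(o['time_s'],o['ee_pos'],o['force'])
```

```text
19.725 [ 0.50426429 -0.09035767  0.16836635] [ 0.0969632  -0.37479688  1.17583875]
```

View pics/s3.png

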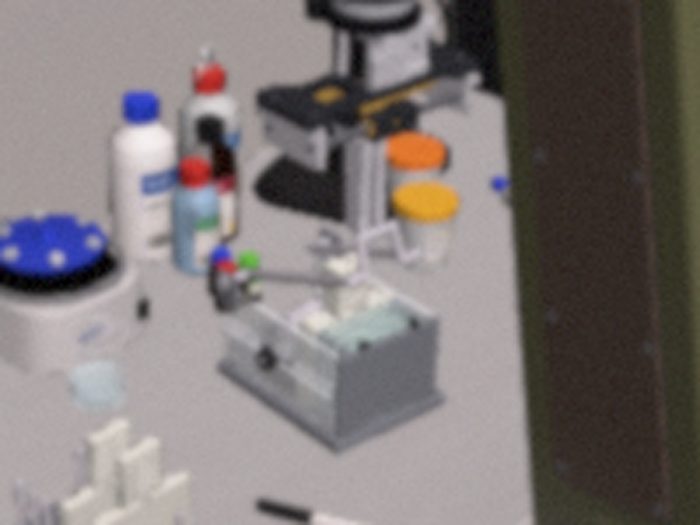

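The bail is forward at roughly 0.4 rad, with its handle just ahead of the fingers. Now I'll press from above.

Request:
arm_command --increments '[{"gripper":0,"slide":[0.004,0,0.02],"yaw":0},{"gripper":0,"slide":[0.004,0,0.055],"yaw":0},{"gripper":0,"slide":[-0.016,0.002,0.055],"yaw":0},{"gripper":0,"slide":[-0.016,0.002,0.055],"yaw":0},{"gripper":0,"slide":[-0.018,0.002,0.025],"yaw":0},{"gripper":0,"slide":[-0.022,0.003,0.01],"yaw":0},{"gripper":0,"slide":[-0.026,0.003,-0.005],"yaw":0}]'

```text
time_s: 20.6
ee_pos: [0.4781, -0.0873, 0.1619]
eef_rot: [3.142, -0.0, 3.014]
force: [-0.9, 0.1, 0.8]
grip_width: 0.0003
```

Request:
arm_command --increments '[{"gripper":0,"slide":[-0.003,0,-0.012],"yaw":0},{"gripper":0,"slide":[-0.006,0.001,-0.022],"yaw":0},{"gripper":0,"slide":[-0.008,0.001,-0.03],"yaw":0},{"gripper":0,"slide":[-0.008,0.001,-0.032],"yaw":0}]'

```text
time_s: 21.1
ee_pos: [0.4704, -0.0863, 0.1316]
eef_rot: [-3.142, 0.001, 3.014]
force: [-9.6, 3.4, 27.2]
grip_width: 0.0008
```

Firm stop (27 N) at the handle-down height. Backing off and checking.

Request:
arm_command --increments '[{"gripper":0,"slide":[0,0,0.01],"yaw":0},{"gripper":0,"slide":[0,0,0.06],"yaw":0},{"gripper":0,"slide":[0.03,0,0.12],"yaw":0},{"gripper":0,"slide":[0.07,-0.008,0.17],"yaw":0},{"gripper":0,"slide":[0.12,-0.016,0.174],"yaw":0},{"gripper":0,"slide":[0.12,-0.016,0.174],"yaw":0},{"gripper":0,"slide":[0.12,-0.016,0.174],"yaw":0}]'

```text
time_s: 21.98
ee_pos: [0.5896, -0.1022, 0.3039]
eef_rot: [3.142, -0.001, 3.014]
force: [0.0, -0.1, -0.9]
grip_width: 0.0005
```

Run:
```python
from h import *
c=shot('wrist')
w=cv2.resize(c['color'][40:260,190:560,::-1],None,fx=2.1,fy=2.1,interpolation=cv2.INTER_CUBIC)
cv2.imwrite('pics/w7.png',w)
g=cv2.cvtColor(c['color'],cv2.COLOR_RGB2GRAY)
print([*zip(range(134,160),g[134:160,255:262].mean(1).astype(int).tolist())])
print('handle exp px',proj(c,[[.4689,-.0855,.128],[.4775,-.0866,.155]]))
o=readout.get_obs();print(o['time_s'],o['ee_pos'],o['force'])
```

```text
[(134, 185), (135, 185), (136, 184), (137, 181), (138, 173), (139, 171), (140, 174), (141, 175), (142, 174), (143, 175), (144, 174), (145, 175), (146, 175), (147, 176), (148, 176), (149, 176), (150, 177), (151, 173), (152, 168), (153, 164), (154, 170), (155, 174), (156, 170), (157, 163), (158, 160), (159, 161)]
handle exp px [[285.57449789  79.38129199]
 [285.60932835  85.28398182]]
22.025 [ 0.58936387 -0.10217293  0.30444041] [-0.08085911  0.33098228  0.22827457]
```

View pics/w7.png

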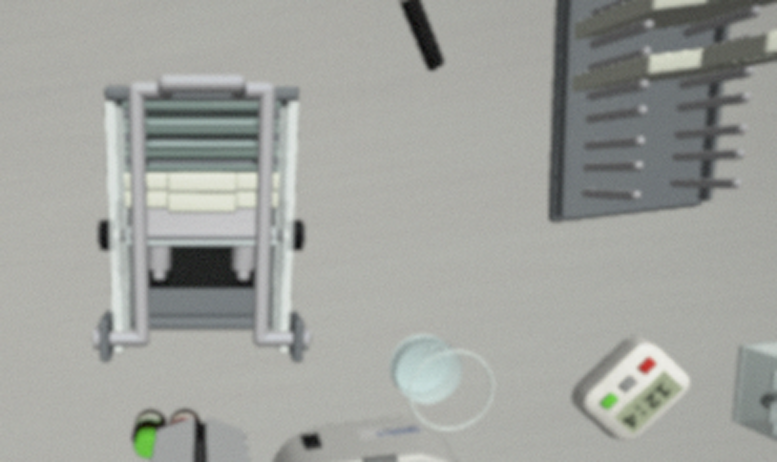

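The handle is at v≈79 (expected 79.4 for fully down). The lip edge is still back at row ~152, and the two spare plates stand in the rack.

```bash
python3 -c "
from station import job; print(job.hand_in())"
```

```text
the job is handed in; nothing more can be done
None
```

I handed the job in at about 22 s: two spacer plates fill the roughly 14 mm gap, and the bail is swung fully down over the pack. No verdict came back.

- **Plates in the stand:** Both went to the floor. The second met about 14 N on the lip, then a hard floor stop. Both shoulders look level and the faces sit together.
- **Pressure plate:** With nothing held, the wrist camera put its lip about 6 pixels (6–7 mm) further back than before, against about 6 mm expected. It stayed there after the bail came down.
- **Bail:** It stopped firmly at 27 N. The handle then showed at image row 79, against 79.4 predicted for fully down.
- **The rest of the bench:** The other two plates stand in the rack. I did not measure the bystanders afterwards, but none looked moved in the last pictures and the arm met no unexpected contact.

No check failed or disagreed. The first two move calls were refused because the gripper value was missing, and nothing moved.

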